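# Pack a carton tray of paper rolls in two layers

## Task

Finish packing the open cardboard tray in two layers: stand the loose wide paper roll on the tray's floor beside the wide roll already packed there, lay the cardboard divider flat on top of the two with its fin up and running across the tray, then stand the narrow roll on the divider on either side of the fin (the other half is for the delivery papers). Leave the other things on the desk where they are.

Things in the scene. Friction and masses are not known exactly. Their poses are not given: they have to be found in the camera images.
- tray: Open brown cardboard tray (base of a two-part carton, loose on the desk, 0.5 kg): outside 128 (x) x 160 (y) x 72 (z) mm, inside 120 x 152 mm, walls and floor 4 mm. Origin: centre of its underside; z up, y along its long side. Its -y half holds the packed roll, its +y half is free at the start.
- packed_roll: Wide white paper roll already standing in the tray's -y half, about 37 mm from the tray's centre: 60 mm diameter, 57 mm tall, 170 g. Origin: centre of its underside, z up its axis.
- wide_roll: Loose wide white paper roll standing on the desk: 60 mm diameter, 57 mm tall, about 170 g, dark core hole in its top. Origin: centre of its underside, z up its axis. Its place is the tray's free half, about 37 mm from the tray's centre.
- divider: Cardboard divider, 60 g, lying flat on the desk: a 108 (x) x 140 (y) x 4 (z) mm pad folded so that a double fin stands up along its middle, full width along x at y = 0, 8 mm thick (y), its top edge 45 mm above the pad's underside. Origin: centre of the pad's underside, z up. It is the same when turned half round. It fits in the tray with 6 mm to spare all round, its x along the tray's x, its underside then 61 mm above the tray's origin.
- narrow_roll: Narrow white paper roll standing on the desk: 40 mm diameter, 57 mm tall, about 80 g. Origin: centre of its underside, z up its axis. Its place on the divider: about 37 mm to either side of the fin's middle.
- stamp: Bystander: self-inking stamp standing on the desk among the rolls, 60 (x) x 34 (y) x 56 (z) mm. Origin: centre of its underside.
- tape_roll: Bystander: roll of clear parcel tape lying flat among the paper rolls, 68 mm diameter, 24 mm tall. Origin: centre of its underside.
- stapler: Bystander: black stapler, 135 mm long (x), 36 mm wide, 48 mm tall. Origin: centre of its underside.
- marker: Bystander: marker pen lying along its x, 136 mm long, 17 mm thick. Origin: centre of its underside.
- box_cutter: Bystander: grey box cutter lying along its x, 160 mm long, 20 mm wide, 17 mm tall. Origin: centre of its underside.
There are look-alikes about, which are no part of the job. Leave any red or turquoise look-alike of the wide_roll alone. What is shaped like the divider but orange or purple is not meant.

How it is judged:
By the outcome, as a careful person would: the job done as asked, in the order asked, and still so for the second after the job is handed in, with the robot touching nothing.
It also fails if it takes over 72 s, if anything falls off the work surface, if the arm or the gripper's body presses on something with over 40 N, if the wrist force passes 120 N, or if a joint passes its speed limit or range.

## Robot

A 7-joint arm with a two-finger parallel gripper is mounted at the origin on the work surface. World frame = base frame: x ahead of the robot, y to its left, z up, the work surface at z = 0. Lengths are in m, angles in rad, forces in N, time in s.
With the tool pointing down it reaches from about 0.4 to 0.9 m from the base axis. Payload 5.5 kg.
Tool frame: the origin (TCP) lies midway between the tips of the shut fingers; the grasp point (between the pads) lies 19 mm behind it (manip.grip_depth is the distance from the TCP to the grasp point, in m); z points along the fingers, y is the line along which they close (so a half turn about z gives the same grasp; the last joint's range is limited). The gripper opens to 92 mm and grips with 3 to 60 N. Pads are 19 mm wide; open, the fingers measure 130 mm over their backs; the gripper's body (75 mm by 190 mm) begins 47 mm behind the grasp point.
Start: joints at [1.53, 0.501, -0.427, 1.55, 0.221, 1.138, -0.21], TCP at [0.194, -0.62, 0.227] pointing down, gripper open.
Joint ranges: [-2.88, 2.88], [-0.31, 2.03], [-1.54, 1.56], [0.2, 2.42], [-1.41, 4.55], [0.19, 2.02], [-2.57, 2.57]. Speed limits (rad/s): [2.57, 2.57, 3.14, 3.14, 3.14, 3.14, 3.14].

## Interface

Orientations are given as a unit quaternion [x, y, z, w].
In Python, from bench import manip, effector, viewer gives the robot as it stands. Calls block until the motion is done:
- manip.move_pose(position, orientation): joint-space move of the TCP to a pose.
- manip.servo_line(position, ori=None, vel=0.15): straight line of the TCP; ori=None keeps the orientation; vel is the mean speed in m/s.
- manip.movej(angles): joint-space move.
- effector.open_jaws() and effector.close(f_grip=None): open the fingers fully, or close them until they stop; f_grip is the grip in N (None keeps the last).
- manip.sleep(seconds).
- manip.solve_ik(position, orientation): joint angles nearest the present ones, or None.
- viewer.get_image(name): name is "scene" or "side" or "wrist"; returns the picture (400x640x3 uint8, red, green, blue); there is no depth.
- viewer.get_calibration(name): a dict with "vfov" (degrees; the focal length in pixels is half the picture's height over the tangent of half this angle, whatever the lens; pixels are square), "cx", "cy" (the principal point, pixels), "eye" and "attitude" of the camera in the world. Camera axes: x right, y down, z forward; pixel columns grow to the right and rows downward; lengths in m; the calibration is good to about 2 mm. A picture is of the moment at which its call begins: read the wrist's pose just before it. get_calibration takes no time and is no camera call; for the wrist camera it gives the pose at the moment of the call.
A pose or a line that the arm cannot do raises manip.PlanningError and nothing moves.
- manip.hand_in(): hands the job in; it is judged then, once.
Readings, each from a call of its own:
- manip.current_clock(): time.
- manip.current_q(): joint angles.
- manip.current_joint_velocities(): joint speeds.
- manip.current_tau(): joint torques, N m.
- manip.current_tool_pos(): TCP position.
- manip.current_tcp_rot(): TCP orientation.
- manip.current_force(): force on the tool from outside, world axes, zero at the start.
- manip.current_wrist_torque(): the same for the moment, N m.
- manip.current_finger_gap(): finger opening in m.
- manip.current_gripper_force(): force on a finger pad.
Only numpy, scipy, OpenCV 4.12 (cv2) and the standard library are available. Lean on these libraries where they do the work, as an engineer would, in place of code of your own. Each camera call takes 0.05 s, during which the arm holds its last target. There are 200 camera calls.

## Working session

There is one attempt and no reset: what is moved stays moved. The work goes in short steps, each a Python script; the robot and the scene stay as the last script left them, time stands still between calls to the robot, and variables do not carry over. Pictures are saved under pics/ and viewed, at most 10 in all, crops included, and the job is handed in when it is done.

```bash
ls; mkdir -p pics
python3 - <<'E'
from bench import manip, effector, viewer
import cv2,numpy as np
ims=[]
for n in ("scene","side"):
    im=viewer.get_image(n); cv2.imwrite(f"pics/{n}0.png",im[...,::-1])
    print(n,viewer.get_calibration(n))
im=viewer.get_image("wrist"); cv2.imwrite("pics/wrist0.png",im[...,::-1]); print(viewer.get_calibration("wrist"))
print(manip.current_clock(),manip.current_tcp_rot(),manip.grip_depth)
E
```

```text
pics
scene {'vfov': 55.004859161574565, 'cx': 322.14105719798044, 'cy': 199.36017452553224, 'eye': array([1.28361039, 0.39803579, 0.71157947]), 'attitude': array([ 0.4510399 ,  0.77840132, -0.37960864, -0.21575835])}
side {'vfov': 48.61306532940079, 'cx': 327.2756056237864, 'cy': 199.88988988663343, 'eye': array([ 0.47022675, -0.84714861,  0.94472585]), 'attitude': array([ 0.93494191, -0.01429768,  0.01288129, -0.35427854])}
{'vfov': 69.33807095390297, 'cx': 322.36704224705267, 'cy': 200.73171991205214, 'eye': array([ 0.26696574, -0.597492  ,  0.38385163]), 'attitude': array([ 0.79779459, -0.58509174, -0.08674177,  0.11690731])}
0.15 [ 9.88481670e-01  1.51338838e-01 -6.40750959e-05 -7.35518611e-04] 0.0188
```

View pics/scene0.png

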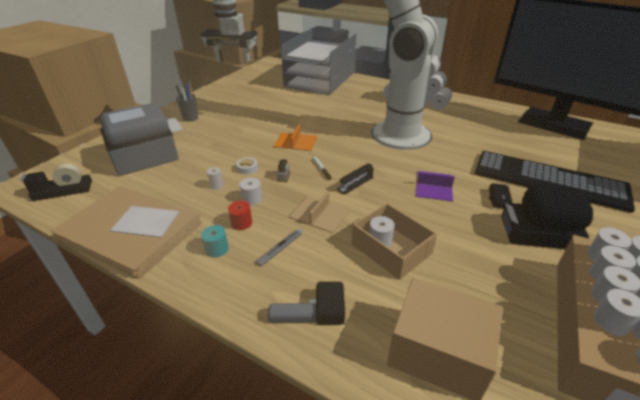

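View pics/side0.png

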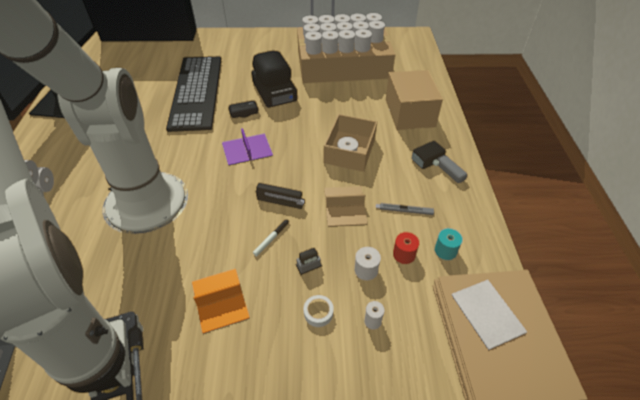

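Scene view, with what could be confused for each target:
- **Wide roll:** the white one at scene (251,190), side (368,263). Not it: red (240,215), turquoise (215,241), the packed roll in the tray (381,230), the narrow roll (215,177), the tape roll (247,165), and the rolls in the crate at right.
- **Divider:** the plain cardboard one at scene (320,210), side (347,208). Not it: orange (295,138), purple (435,186).
- **Tray:** the open one at scene (393,238), side (350,143). Not it: the closed cartons.

I'll triangulate these roughly, then refine with the wrist camera.

```bash
cat > h.py <<'E'
from bench import manip, effector, viewer
import cv2,numpy as np
from scipy.spatial.transform import Rotation as R
def ray(c,uv):
    f=200/np.tan(np.radians(c['vfov'])/2); uv=np.atleast_2d(uv).astype(float)
    d=np.c_[(uv[:,0]-c['cx'])/f,(uv[:,1]-c['cy'])/f,np.ones(len(uv))]
    return R.from_quat(c['attitude']).apply(d)
def plane(c,uv,z):
    d=ray(c,uv); return c['eye']+d*((z-c['eye'][2])/d[:,2])[:,None]
def proj(c,P):
    f=200/np.tan(np.radians(c['vfov'])/2)
    p=R.from_quat(c['attitude']).inv().apply(np.atleast_2d(P)-c['eye'])
    return np.c_[p[:,0]/p[:,2]*f+c['cx'],p[:,1]/p[:,2]*f+c['cy']]
def tri(c1,u1,c2,u2):
    A=[];b=[]
    for c,u in((c1,u1),(c2,u2)):
        d=ray(c,u)[0];d/=np.linalg.norm(d);M=np.eye(3)-np.outer(d,d);A.append(M);b.append(M@c['eye'])
    return np.linalg.lstsq(np.vstack(A),np.hstack(b),rcond=None)[0]
def down(yaw):   # tool z down, tool y (closing line) along world angle yaw
    y=np.array([np.cos(yaw),np.sin(yaw),0]);z=np.array([0,0,-1.])
    return R.from_matrix(np.c_[np.cross(y,z),y,z]).as_quat()
def snap(name,n="wrist"):
    c=viewer.get_calibration(n); im=viewer.get_image(n)[...,::-1].copy()
    cv2.imwrite(f"pics/{name}.png",im); return c,im
E
python3 - <<'E'
from h import *
a=viewer.get_calibration("scene");b=viewer.get_calibration("side")
for n,u,v in [("wide",(251,190),(368,263)),("narrow",(215,177),(374,315)),("divider",(320,212),(347,208)),("tray",(393,240),(350,143)),("packed top",(382,222),(348,143)),("stamp",(284,170),(309,262)),("tape",(247,165),(319,311)),("red",(240,215),(405,248)),("stapler",(357,179),(279,195))]:
    P=tri(a,u,b,v); print(n,P.round(3),(proj(b,P)-v).round(1))
c=viewer.get_calibration("wrist"); r=R.from_quat(manip.current_tcp_rot())
print("cam in tool",r.inv().apply(c['eye']-manip.current_tool_pos()).round(3),(r.inv()*R.from_quat(c['attitude'])).as_matrix().round(2), manip.current_tool_pos())
for p in [(.55,-.15,.42),(.5,0.,.45),(.5,-.2,.4)]:
  for y in (0,1.57,-1.57,3.14): print(p,y,manip.solve_ik(p,down(y)) is not None)
E
```

```text
wide [ 0.603 -0.246  0.03 ] [[-0.7 -0.5]]
narrow [ 0.604 -0.385  0.03 ] [[-0.4 -0.3]]
divider [ 0.563 -0.037 -0.001] [[-1.7 -1.5]]
tray [0.591 0.199 0.029] [[-0.1 -0.2]]
packed top [0.58  0.161 0.063] [[-0.3 -0.3]]
stamp [ 0.457 -0.23   0.019] [[-1.1 -1. ]]
tape [ 0.48  -0.362  0.011] [[-0.5 -0.4]]
red [ 0.703 -0.202  0.026] [[0.1 0. ]]
stapler [ 0.377 -0.004  0.016] [[0.1 0.1]]
cam in tool [ 0.076  0.    -0.158] [[ 0.   -0.96 -0.29]
 [ 1.    0.    0.  ]
 [ 0.   -0.29  0.96]] [ 0.19429015 -0.6197441   0.22592062]
(0.55, -0.15, 0.42) 0 True
(0.55, -0.15, 0.42) 1.57 True
(0.55, -0.15, 0.42) -1.57 True
(0.55, -0.15, 0.42) 3.14 True
(0.5, 0.0, 0.45) 0 True
(0.5, 0.0, 0.45) 1.57 True
(0.5, 0.0, 0.45) -1.57 True
(0.5, 0.0, 0.45) 3.14 False
(0.5, -0.2, 0.4) 0 True
(0.5, -0.2, 0.4) 1.57 True
(0.5, -0.2, 0.4) -1.57 True
(0.5, -0.2, 0.4) 3.14 True
```

Run:
```python
from h import *
manip.move_pose([.58,.22,.36],down(0)); c,im=snap("w_tray"); np.save("c_tray.npy",c)
manip.move_pose([.58,-.18,.36],down(0)); c,im2=snap("w_rolls"); np.save("c_rolls.npy",c)
print(manip.current_clock())
```

```text
5.0
```

View pics/w_tray.png

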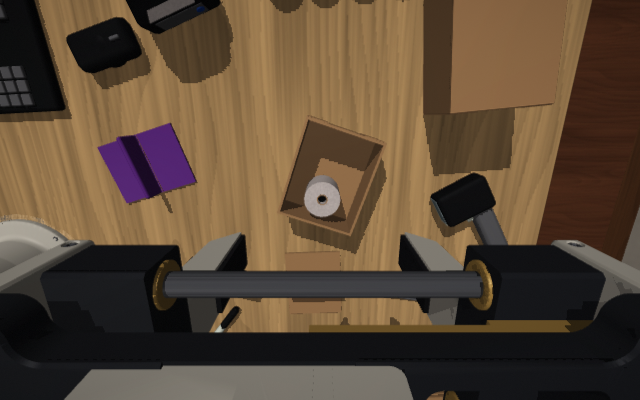

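View pics/w_rolls.png

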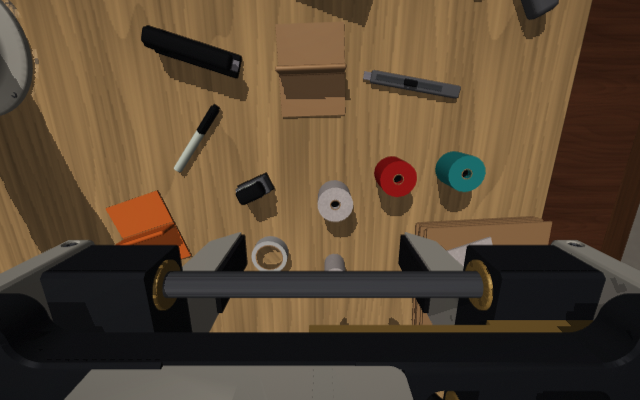

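The tray view shows rim corners near (309,117), (383,144), (352,236) and (281,212), with the packed roll's top at (322,198). The rolls view shows the wide roll's top at (335,203). It also shows the divider's pad corners at (277,24), (344,24), (345,115), (283,117), and the fin's top edge running (276,67)–(346,67).

Run:
```python
from h import *
ld=lambda n:np.load(n,allow_pickle=True).item()
c=ld("c_tray.npy")
P=plane(c,[(309,117),(383,144),(352,236),(281,212)],.072)[:,:2]
print(P.round(4),np.linalg.norm(P-np.roll(P,-1,0),axis=1).round(3),P.mean(0))
d=P[0]-P[3]+P[1]-P[2]; print("tray yaw",np.degrees(np.arctan2(-d[0],d[1])))
print("packed",plane(c,(322,198),.061))
c=ld("c_rolls.npy"); im=cv2.imread("pics/w_rolls.png"); hsv=cv2.cvtColor(im,cv2.COLOR_BGR2HSV)
m=((hsv[...,1]<45)&(hsv[...,2]>150)).astype(np.uint8); m[:175]=0;m[225:]=0;m[:,:310]=0;m[:,365:]=0
m=cv2.morphologyEx(m,cv2.MORPH_CLOSE,np.ones((15,15)))
k=max(cv2.findContours(m,0,2)[0],key=cv2.contourArea); print(cv2.minEnclosingCircle(k),cv2.boundingRect(k))
print("wide",plane(c,[cv2.minEnclosingCircle(k)[0],(335,203)],.057))
Q=plane(c,[(277,24),(344,24),(345,115),(283,117)],.004); print("pad",Q.round(3))
print("fin",plane(c,[(276,67),(346,67)],.045))
big=np.hstack([cv2.resize(cv2.imread("pics/w_tray.png")[105:245,270:395],None,fx=3,fy=3,interpolation=2),cv2.resize(im[15:155,265:390],None,fx=3,fy=3,interpolation=2)])
cv2.imwrite("pics/crop1.png",big); print(big.shape)
```

```text
[[0.5586 0.2916]
 [0.6705 0.2522]
 [0.6277 0.1008]
 [0.511  0.1431]] [0.119 0.157 0.124 0.156] [0.59194216 0.19692171]
tray yaw -16.767412044587363
packed [[0.57769129 0.16363115 0.061     ]]
((335.0, 204.5), 17.356653213500977) (318, 188, 35, 33)
wide [[ 0.59972679 -0.24558747  0.057     ]
 [ 0.59968376 -0.24296576  0.057     ]]
pad [[ 0.506  0.034  0.004]
 [ 0.611  0.035  0.004]
 [ 0.617 -0.102  0.004]
 [ 0.511 -0.106  0.004]]
fin [[ 0.50815387 -0.03349245  0.045     ]
 [ 0.61322597 -0.03310813  0.045     ]]
(420, 750, 3)
```

View pics/crop1.png

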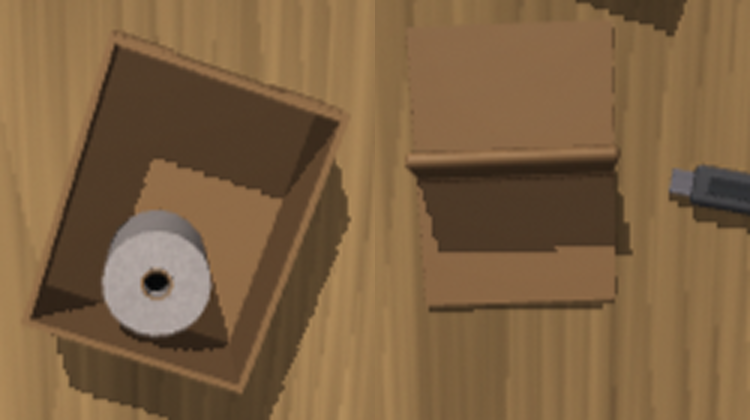

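Run:
```python
from h import *
c=np.load("c_tray.npy",allow_pickle=True).item()
P=plane(c,[(308.3,115.8),(386,143),(350.3,235),(279.5,211.7)],.072)[:,:2]
ctr=P.mean(0); d=P[0]-P[3]+P[1]-P[2]; e=P[1]-P[0]+P[2]-P[3]
y1,y2=np.arctan2(-d[0],d[1]),np.arctan2(e[1],e[0]); psi=(y1+y2)/2
print(ctr,np.degrees([y1,y2]),np.linalg.norm(P-np.roll(P,-1,0),axis=1).round(3))
np.save("tray.npy",[*ctr,psi])
yaw=psi-np.radians(36); q=down(yaw)
if manip.solve_ik([.6,-.244,.027],q) is None: q=down(yaw+np.pi)
w=np.array([.5997,-.2445])
manip.move_pose([*w,.10],q); manip.servo_line([*w,.027],vel=.12)
effector.close(20); print("gap",manip.current_finger_gap())
manip.servo_line([*w,.16],vel=.2)
t=ctr+.028*np.array([-np.sin(psi),np.cos(psi)])
manip.move_pose([*t,.16],q); print(manip.current_finger_gap(),manip.current_clock(),t)
snap("above","scene");snap("above_w")
```

```text
[0.59147751 0.19830156] [-18.23809056 -19.04475651] [0.124 0.159 0.123 0.158]
gap 0.05979862880229203
0.05993522469830144 9.95 [0.60042756 0.22483262]
```

View pics/above_w.png

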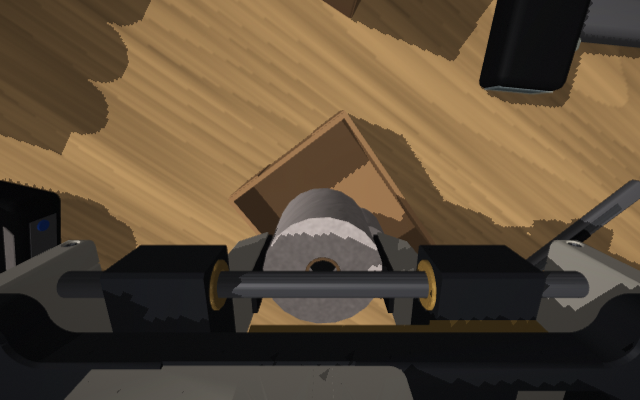

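The roll is held upright over the tray. Rim corners are visible at (344,112) and (233,198), so I'll compare those with the tray estimate and then lower the roll.

Run:
```python
from h import *
x,y,psi=np.load("tray.npy"); c=viewer.get_calibration("wrist")
Rm=np.array([[np.cos(psi),-np.sin(psi)],[np.sin(psi),np.cos(psi)]])
for s in ((-.064,.08),(.064,.08),(.064,-.08),(-.064,-.08)):
    p=Rm@s+[x,y]; print(s,p.round(4),proj(c,[*p,.072]).round(1))
print(plane(c,[(344,112),(233,198)],.072).round(4))
```

```text
(-0.064, 0.08) [0.5564 0.2946] [[226.9 197.9]]
(0.064, 0.08) [0.6777 0.2536] [[345.9 108.4]]
(0.064, -0.08) [0.6265 0.102 ] [[443.1 253. ]]
(-0.064, -0.08) [0.5053 0.143 ] [[332.1 320.4]]
[[0.6746 0.2532 0.072 ]
 [0.5594 0.2901 0.072 ]]
```

Run:
```python
from h import *
x,y,psi=np.load("tray.npy"); t=np.array([x,y])+.027*np.array([-np.sin(psi),np.cos(psi)])
manip.servo_line([*t,.085],vel=.2); print(manip.current_force().round(1))
manip.servo_line([*t,.034],vel=.08); print(manip.current_force().round(1),manip.current_tool_pos())
effector.open_jaws(); print(manip.current_finger_gap(),manip.current_force().round(1))
manip.servo_line([*t,.11],vel=.1); print(manip.current_force().round(1))
manip.move_pose([.58,.2,.36],down(psi) if manip.solve_ik([.58,.2,.36],down(psi)) is not None else down(0))
c,im=snap("w_tray2"); np.save("c_tray2.npy",c); print(manip.current_clock())
cv2.imwrite("pics/crop2.png",cv2.resize(im[60:250,240:430],None,fx=3,fy=3,interpolation=2))
```

```text
[-0.1  0.  -0.9]
[ 0.3  0.4 -0.7] [0.60019643 0.22428344 0.0340778 ]
0.09171060181199818 [ 0.5 -0.4  0.1]
[ 0.7 -0.4  0.3]
14.0333
```

View pics/crop2.png

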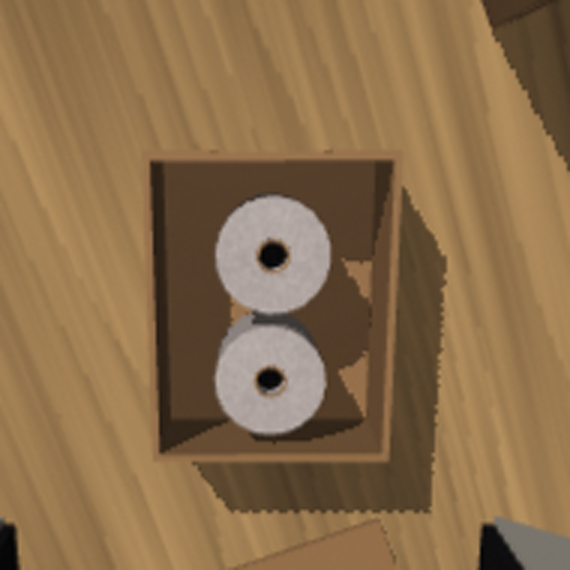

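Both rolls stand in the tray, upright and clear of each other, at crop (273,255) and (270,378). The rim corners in the crop are (150,152), (402,155), (388,460), (156,460). Next I'll take the divider by its fin.

Run:
```python
from h import *
c=np.load("c_tray2.npy",allow_pickle=True).item()
cr=lambda L:np.array(L)/3+[240,60]
P=plane(c,cr([(150,152),(402,155),(388,460),(156,460)]),.072)[:,:2]
ctr=P.mean(0); d=P[0]-P[3]+P[1]-P[2]; e=P[1]-P[0]+P[2]-P[3]
y1,y2=np.arctan2(-d[0],d[1]),np.arctan2(e[1],e[0]); psi=(y1+y2)/2
print(ctr,np.degrees([y1,y2]),np.linalg.norm(P-np.roll(P,-1,0),axis=1).round(3))
Q=plane(c,cr([(273,255),(270,378)]),.061)[:,:2]
Rm=np.array([[np.cos(psi),-np.sin(psi)],[np.sin(psi),np.cos(psi)]]); print("rolls in tray",((Q-ctr)@Rm).round(4))
old=np.load("tray.npy"); print(old); new=[*((ctr+old[:2])/2),(psi+old[2])/2]; np.save("tray2.npy",new); print(new)
yd=np.radians(91); yt=new[2]+np.pi/2
for k in (0,-np.pi):
    a=manip.solve_ik([.5607,-.0335,.1],down(yd+k)); b=manip.solve_ik([.59,.2,.2],down(yt+k)); print(k,a,b)
    if a is not None and b is not None: break
g=np.array([.5607,-.0335])
manip.move_pose([*g,.12],down(yd+k)); manip.servo_line([*g,.016],vel=.1); print(manip.current_force().round(1))
effector.close(15); print("gap",manip.current_finger_gap())
manip.servo_line([*g,.2],vel=.15); print("gap",manip.current_finger_gap(),manip.current_clock())
manip.move_pose([*new[:2],.2],down(yt+k)); print(manip.current_clock())
c,im=snap("div_w"); np.save("c_div.npy",c); np.save("k.npy",k); c,im2=snap("div_side","side"); c,im3=snap("div_scene","scene")
a=cv2.resize(im2[60:190,270:430],(400,325),interpolation=2); b=cv2.resize(im3[130:290,300:500],(400,320),interpolation=2)
w=im[:250,120:520]
cv2.imwrite("pics/crop3.png",np.hstack([w,a[:250]*0+cv2.resize(a,(400,250)) ])); cv2.imwrite("pics/crop3s.png",b)
```

```text
[0.59122409 0.19616573] [-18.89563304 -18.94220296] [0.123 0.158 0.126 0.159]
rolls in tray [[-0.0006  0.0292]
 [-0.0013 -0.0363]]
[ 0.59147751  0.19830156 -0.32535422]
[np.float64(0.5913508006096131), np.float64(0.19723364956613867), np.float64(-0.32777581398265393)]
0 [ 0.93208587  1.05498645 -1.42763439  1.85950846  1.10067384  1.30838713
  0.76183639] [ 0.47937075  0.95349494 -1.44134838  1.63157424  0.95565235  1.43010524
  0.17689936]
[0.6 0.7 1.2]
gap 0.0081512366858188
gap 0.008147975437987126 19.5333
20.4583
```

View pics/crop3.png

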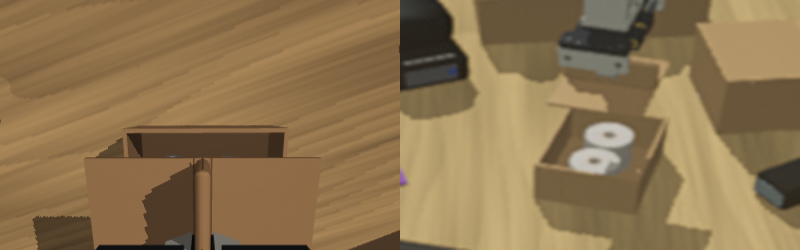

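The fin is gripped and the pad is level above the tray. The pad's near edge runs pixels (205,158)–(441,158), and the tray's rim edge (243,127)–(406,127). I'll convert both to tray coordinates.

Run:
```python
from h import *
x,y,psi=np.load("tray2.npy"); c=np.load("c_div.npy",allow_pickle=True).item()
Rm=np.array([[np.cos(psi),-np.sin(psi)],[np.sin(psi),np.cos(psi)]])
print("pad",((plane(c,[(205,158),(441,158)],.188)[:,:2]-[x,y])@Rm).round(4))
print("rim",((plane(c,[(243,127),(406,127)],.072)[:,:2]-[x,y])@Rm).round(4))
im=cv2.imread("pics/div_w.png"); hh=cv2.cvtColor(im,cv2.COLOR_BGR2GRAY).astype(int)
for col in (220,300,360,420): print(col,hh[105:175:1,col].tolist())
```

```text
pad [[-0.0533 -0.0713]
 [-0.0535  0.0667]]
rim [[-0.0665 -0.0789]
 [-0.0666  0.0769]]
220 [123, 123, 123, 123, 120, 118, 120, 129, 135, 138, 138, 136, 136, 135, 133, 134, 133, 133, 132, 131, 133, 134, 131, 131, 128, 127, 125, 125, 125, 125, 126, 125, 123, 121, 119, 116, 115, 116, 119, 119, 119, 118, 119, 123, 128, 133, 134, 92, 74, 73, 72, 71, 66, 96, 111, 115, 114, 113, 114, 115, 113, 114, 113, 113, 113, 114, 113, 113, 113, 114]
300 [138, 140, 137, 134, 133, 134, 134, 133, 134, 134, 134, 134, 135, 137, 138, 137, 136, 135, 134, 134, 103, 79, 75, 92, 112, 116, 117, 106, 75, 64, 64, 64, 64, 65, 64, 64, 64, 65, 65, 64, 64, 65, 64, 63, 64, 64, 64, 64, 63, 63, 64, 66, 63, 96, 114, 116, 115, 115, 115, 115, 115, 114, 115, 115, 114, 111, 75, 62, 62, 62]
360 [122, 120, 119, 120, 122, 126, 129, 130, 132, 131, 131, 129, 128, 127, 128, 131, 134, 132, 129, 128, 98, 77, 75, 100, 114, 116, 116, 96, 70, 64, 64, 64, 65, 64, 64, 65, 64, 65, 64, 64, 63, 64, 62, 64, 64, 64, 63, 63, 64, 64, 63, 63, 65, 105, 114, 114, 114, 115, 114, 114, 115, 114, 114, 115, 115, 114, 114, 114, 115, 115]
420 [118, 120, 123, 121, 118, 118, 119, 119, 117, 116, 116, 118, 122, 124, 125, 126, 126, 126, 126, 124, 121, 119, 118, 118, 118, 119, 116, 113, 111, 110, 116, 123, 126, 130, 129, 129, 127, 126, 124, 122, 120, 119, 123, 127, 129, 129, 128, 126, 124, 122, 121, 121, 81, 105, 114, 115, 115, 115, 114, 114, 114, 114, 114, 113, 113, 114, 114, 113, 113, 113]
```

Run:
```python
from h import *
x,y,psi=np.load("tray2.npy")
Rm=np.array([[np.cos(psi),-np.sin(psi)],[np.sin(psi),np.cos(psi)]])
t=np.array([x,y])+Rm@[-.001,.001]
manip.servo_line([*t,.098],vel=.2); print(manip.current_force().round(1))
z=.098
while z>.0768:
    z-=.003 if z>.082 else .0015
    manip.servo_line([*t,z],vel=.06); f=manip.current_force(); print(round(z,4),f.round(1),manip.current_tool_pos()[2].round(4))
    if abs(f[2])>4: break
effector.open_jaws(); print(manip.current_finger_gap(),manip.current_force().round(1))
manip.servo_line([*t,.14],vel=.2)
q=down(psi); manip.move_pose([.58,.17,.36],q)
c,im=snap("w3"); np.save("c3.npy",c)
manip.move_pose([.585,-.27,.33],down(0)); c,im2=snap("w4"); np.save("c4.npy",c); print(manip.current_clock())
cv2.imwrite("pics/crop4.png",np.hstack([cv2.resize(im[30:230,230:430],(400,400)),cv2.resize(im2[60:260,220:420],(400,400))]))
```

```text
[ 0.1 -0.3 -0.3]
0.095 [-0.2  0.2 -0.8] 0.0961
0.092 [ 0.7  0.1 -0.2] 0.092
0.089 [-0.2 -0.2 -0.8] 0.0887
0.086 [-0.2  0.2 -0.3] 0.0857
0.083 [-0.4  0.1 -0.3] 0.0827
0.08 [-1.1 -0.3 -0.5] 0.0797
0.0785 [-0.2  0.  -0.8] 0.0784
0.077 [-0.3 -0.2  0.4] 0.077
0.0755 [-2.6 -2.2  7.8] 0.0768
0.09138194546653157 [-1.   0.3  0.5]
28.2083
```

View pics/crop4.png

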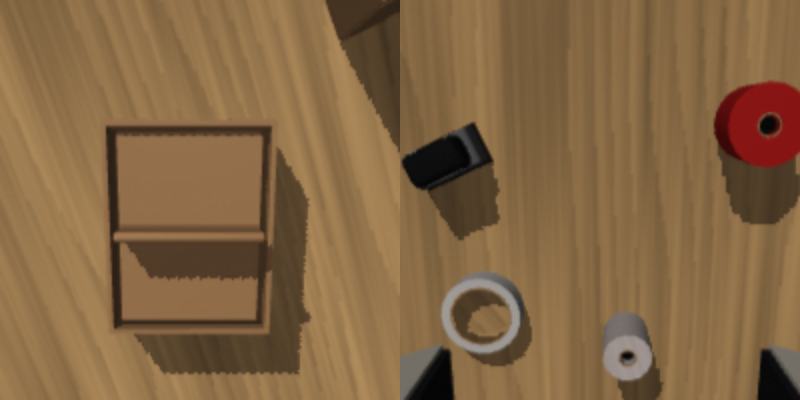

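The divider lies flat in the tray with its fin across, fin centre at crop (188,237). The narrow roll's top is at w4 pixel (334,238). I'll pick it up and stand it on the -y half.

Run:
```python
from h import *
x,y,psi=np.load("tray2.npy"); ld=lambda n:np.load(n,allow_pickle=True).item()
fin=plane(ld("c3.npy"),(324.3,148.5),.106)[0,:2]; n=plane(ld("c4.npy"),(334,238.5),.057)[0,:2]
print("fin",fin,"tray",x,y,"narrow",n); q=down(psi)
manip.move_pose([*n,.11],q); manip.servo_line([*n,.02],vel=.12)
effector.close(12); print("gap",manip.current_finger_gap())
manip.servo_line([*n,.19],vel=.2)
t=(fin+np.array([x,y]))/2-.037*np.array([-np.sin(psi),np.cos(psi)]); print(t)
manip.move_pose([*t,.2],q); manip.servo_line([*t,.1],vel=.15)
z=.1
while z>.083:
    z-=.002; manip.servo_line([*t,z],vel=.05); f=manip.current_force()
    if f[2]>3: break
print(z,f.round(1),manip.current_tool_pos())
effector.open_jaws(); manip.servo_line([*t,.2],vel=.15)
manip.move_pose([.58,.17,.36],q); c,im=snap("w5"); c2,im2=snap("s5","scene"); print(manip.current_clock())
cv2.imwrite("pics/crop5.png",np.hstack([cv2.resize(im[30:230,230:430],(400,400)),cv2.resize(im2[150:300,310:460],(400,400),interpolation=2)]))
```

```text
fin [0.5897974  0.19709272] tray 0.5913508006096131 0.19723364956613867 narrow [ 0.60294982 -0.38382281]
gap 0.03977676172669901
[0.57866239 0.16213304]
0.08399999999999999 [-0.1 -0.8  3.7] [0.57901855 0.16234909 0.08450581]
39.4083
```

View pics/crop5.png

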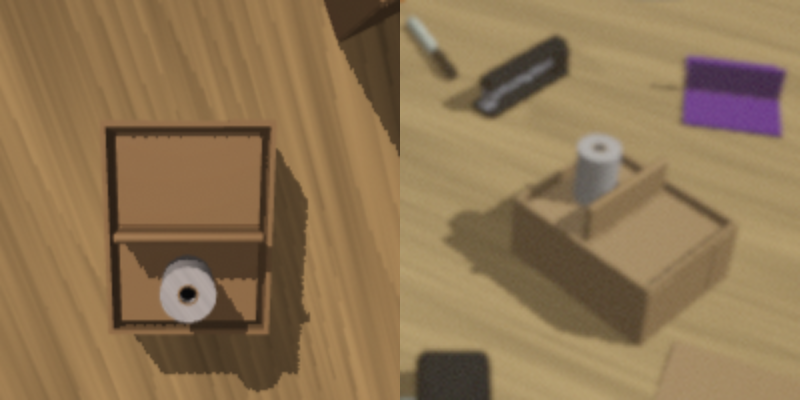

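The narrow roll stands upright on the divider's -y half at crop (188,292), and the divider is flat with its fin up, so I'll hand it in.

```bash
python3 -c "
from bench import manip
print(manip.hand_in())"
```

```text
the job is handed in; nothing more can be done
None
```

The tray is packed in the order asked and handed in at about 39 s; the wide roll stands about 29 mm from the tray's centre instead of 37, because the fully opened fingers would not have cleared the tray walls there.

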